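# Lock the specimen indexing disc

### The arm

A 7-joint arm with a two-finger parallel gripper is mounted at the origin on a cart in front of the work surface, level with it; the furniture and walls round the work are solid. World frame = base frame: x ahead of the robot, y to its left, z up, the work surface at z = 0. Lengths are in m, angles in rad, forces in N, time in s.
With the tool pointing down it reaches from about 0.425 to 0.95 m from the base axis. Payload 4.7 kg.
Tool frame: the origin (TCP) lies between the finger pads; the fingertips stand 14 mm ahead of it and the grasp point (between the pads) lies 5 mm behind it; z points along the fingers, y is the line along which they close (so a half turn about z gives the same grasp; the last joint's range is limited). The gripper opens to 87 mm and grips with 3 to 60 N. Pads are 19 mm wide; open, the fingers measure 117 mm over their backs; the gripper's body (75 mm by 190 mm) begins 51 mm behind the grasp point.
Start: joints at [1.285, 0.469, -0.049, 1.532, 0.024, 1.141, -0.082], TCP at [0.171, -0.653, 0.237] pointing down, gripper open.
Joint ranges: [-2.59, 2.59], [-0.33, 1.99], [-1.39, 1.29], [0.1, 2.45], [-1.04, 4.18], [0.21, 1.99], [-2.66, 2.66]. Speed limits (rad/s): [2.57, 2.57, 3.14, 3.14, 3.14, 3.14, 3.14].

### API

Orientations are given as a 3x3 rotation matrix whose columns are the frame's x, y, z axes.
In Python, from station import ctrl gives the robot as it stands. The module is installed in compiled form; this text tells all that it offers.
- The arm moves only by the shell command python3 -m inch 'ROWS'. ROWS is JSON, one flat list of numbers, 7 for each row, row after row: the shift along the tool's x, y, z in mm, then the turn, a rotation vector about the tool's x, y, z in degrees, then the finger opening in mm, from 0 to 87. A call has 1 to 20 rows; each row shifts and turns the commanded pose from where the row before left it, along the tool's axes as they then stand; what a row does not reach is not made up. A row lasts 1/12 s, in which the tool goes at most 41.7 mm and 7.16 degrees, less where a joint would pass 70% of its speed; a pose out of reach is approached as far as the arm can. A call with a gripper value outside its range is refused whole. The fingers move at their own pace and stop on an object; the grip force is fixed at half the most. Time passes only in rows, so rows that do not move let the fingers close. It gives the time, the measured TCP pose, the force, the opening and the grip force at its end, in the units of the state.
- ctrl.sense(): the state, without advancing time (a new reading comes with each control period).
- ctrl.camera(name): name is "scene" or "top"; returns the picture (480x640x3 uint8, red, green, blue); there is no depth.
- ctrl.calibration(name): a dict with "camera_matrix" (3x3 intrinsics, pixels), "origin" and "orientation" of the camera in the world. Camera axes: x right, y up, looking along -z (the intrinsics and any distortion apply to the point x, -y, -z); pixel columns grow to the right and rows downward; lengths in m; the calibration is good to about 2 mm. A picture is of the moment at which its call begins. calibration takes no time and is no camera call.
- ctrl.sign_off(): hands the job in; it is judged then, once.
Trained networks look in the newest picture that a camera, given by its name, has taken for a name from the list of things; names that differ only in an ending like _2 or _b are one class to them, and where a whole thing is asked for, a point or a joint stands for the part that bears it (a point fixed in the world has none). Each returns a list of dicts, best first, with "score" (0 to 1); they miss things now and then, are a little off and sometimes report something else, mostly with a low value. They report only what shows in the picture. A call takes as long as a camera call. They do not tell look-alikes from the thing itself.
- ctrl.boxes_of(camera, query): "position" ([column, row] in pixels, amid what is visible of it).
The state is a dict: "t": time; "joints": joint angles; "qd": joint speeds; "tau": joint torques, N m; "ee_pos": TCP position; "orientation": TCP orientation; "wrist_force": force on the tool from outside, world axes, zero at the start; "wrist_torque": the same for the moment, N m; "gripper_width": finger opening in m; "grasp_force": force on a finger pad.
Only numpy, scipy, OpenCV 4.12 (cv2) and the standard library are available. Lean on these libraries where they do the work, as an engineer would, in place of code of your own. Each camera call takes 0.05 s, during which the arm holds its last target. There are 200 camera calls.

### The job

Lock the indexing stage on the bench: with the fingertips push its upright stud round, clockwise seen from above, until the slot in the disc's rim lines up with the locking bar, and only then push the bar's upright end tab until the bar is fully home in the slot. Leave the stage locked. Nothing is to be picked up: the mounted specimen stays seated in the middle of the disc, and the bottle, the loupe and the round steel block beside the stage stay standing where they are.

Things in the scene. Friction and masses are not known exactly. Their poses are not given: they have to be found in the camera images.
- index_base: fixed dark steel foot of the indexing stage. Origin: on the disc's vertical turning axis, at bench level. +x is the direction in which the bar is pushed home (the bar lies on the -x side), z up. Foot plate 12 mm high, x -115 to +68, y -56 to +56 mm; the guide the bar slides through: x -94 to -68, y -22 to +22 mm, 47 mm high
- disc (a joint): angle of the slotted disc (rad), growing counter-clockwise seen from above; 0 = slot exactly in line with the bar; starts at 0.6 to 1.6, turns from -0.7 to 2.2, stays where it is left (stiff: about 2 N at the stud). Bright steel disc, radius 60 mm, from 28 to 38 mm above the bench, with one slot in its rim and, opposite it on top, the stud
- stud_top (a point): centre of the top of the disc's stud, 85 mm above the bench, 46 mm from the turning axis, opposite the slot (at disc angle q it lies at angle q from the foot's +x axis). The stud is a dark round post 12 mm thick (15 mm in the top 8 mm), rising 47 mm above the disc's top; free space round it but for the specimen
- slot_mouth (a point): middle of the slot's open mouth at the disc's rim and top face (38 mm above the bench, 60 mm from the axis). The slot is 13 mm wide and 24 mm deep, flared to 26 mm at the rim; within about 0.1 rad of 0 the bar's tapered tip finds the slot and centres the disc itself
- lockbar (a joint): travel of the locking bar (m): 0 drawn right back (starts at 0 to 0.002), 0.025 fully home against its stop. It stays where it is left; sliding it takes about 2 N, a few N more while it centres the disc. If the slot is not in line the tip meets the rim after 5 mm
- bar_tip (a point): middle of the front end of the steel bar (10 mm wide, 8 mm high, tip tapered to 4 mm), on its top edge 37 mm above the bench; 65 mm from the turning axis when drawn back, 40 mm when home
- tab_back (a point): middle of the rear face of the bar's upright end tab, the face to push towards the foot's +x, 60 mm above the bench. The tab is 8 mm thick, 28 mm wide and spans 29 to 76 mm above the bench; this face is 128 mm from the turning axis when drawn back, 103 mm when home (the tab's front is then 1 mm from the guide)
- specimen: black resin-mounted metal specimen, 31 mm across, 18 mm high, standing loose in a ring (41 mm across, 6 mm high) in the middle of the disc, its top 57 mm above the bench. Origin: centre of its underside, 39 mm above the bench. It may turn with the disc; it is not to be lifted out
- bottle: white bottle with a cap, 48 mm across, 115 mm high, standing loose on the left of the stage; stays where it is. Origin: centre of its underside
- eye_loupe: black eye loupe, 36 mm across, 38 mm high, standing loose on the right of the stage; stays where it is. Origin: centre of its underside
- steel_block: flat round steel hardness test block, 60 mm across, 11 mm high, lying loose right of the bar; stays where it is. Origin: centre of its underside
There are look-alikes about, which are no part of the job. Leave any pink look-alike of the bottle alone.

How it is judged:
By the outcome, as a careful person would: the job done as asked, in the order asked, and still so for the second after the job is handed in, with the robot touching nothing.
It also fails if it takes over 51 s, if anything falls off the work surface, if the arm or the gripper's body presses on something with over 40 N, if the wrist force passes 120 N, or if a joint passes its speed limit or range.

## Working session

There is one attempt and no reset: what is moved stays moved. The work goes in short steps, Python scripts to look and compute and a shell command to move; the robot and the scene stay as the last step left them, time stands still between calls to the robot, and variables do not carry over. Pictures are saved under pics/ and viewed, at most 10 in all, crops included, and the job is handed in when it is done.

```bash
mkdir -p pics; cat > h.py <<'E'
import numpy as np, cv2
from station import ctrl
def snap(n,f):
    im=ctrl.camera(n); cv2.imwrite('pics/'+f,im[:,:,::-1]); return im
def ray(n,px):
    c=ctrl.calibration(n);K=np.array(c['camera_matrix']);R=np.array(c['orientation']);o=np.array(c['origin'])
    d=np.linalg.solve(K,[px[0],px[1],1]); return o,R@np.array([d[0],-d[1],-d[2]])
def at(n,px,z):
    o,d=ray(n,px); return o+d*(z-o[2])/d[2]
def proj(n,p):
    c=ctrl.calibration(n);K=np.array(c['camera_matrix']);R=np.array(c['orientation']);o=np.array(c['origin'])
    v=R.T@(np.array(p)-o); u=K@np.array([v[0],-v[1],-v[2]]); return u[:2]/u[2]
E
python3 - <<'E'
from h import *
np.set_printoptions(precision=3,suppress=True)
for n in ('scene','top'):
    snap(n,n+'0.png'); c=ctrl.calibration(n); print(n,c)
    for q,z in (('stud_top',.085),('tab_back',.06),('bar_tip',.037),('slot_mouth',.038),('specimen',.048),('bottle',.06),('eye_loupe',.02),('steel_block',.01),('index_base',.02),('disc',.038)):
        for b in ctrl.boxes_of(n,q)[:3]: print(q,np.round(b['score'],2),np.round(b['position']),at(n,b['position'],z))
s=ctrl.sense();print(s['t'],s['ee_pos'],s['orientation'],s['gripper_width'])
E
```

```text
scene {'camera_matrix': array([[493.087,   0.   , 313.395],
       [  0.   , 493.087, 238.419],
       [  0.   ,   0.   ,   1.   ]]), 'origin': array([ 0.198, -0.534,  0.613]), 'orientation': array([[ 0.841,  0.336, -0.425],
       [-0.542,  0.514, -0.665],
       [-0.005,  0.789,  0.614]])}
stud_top 0.63 [283. 309.] [ 0.435 -0.08   0.085]
stud_top 0.55 [349. 304.] [ 0.523 -0.125  0.085]
tab_back 0.61 [283. 307.] [ 0.448 -0.055  0.06 ]
bar_tip 0.61 [280. 307.] [ 0.454 -0.034  0.037]
slot_mouth 0.87 [351. 304.] [ 0.554 -0.09   0.038]
specimen 0.63 [356. 293.] [ 0.57  -0.082  0.048]
specimen 0.4 [351. 305.] [ 0.546 -0.1    0.048]
bottle 0.97 [307. 240.] [0.568 0.066 0.06 ]
bottle 0.8 [261. 255.] [0.479 0.075 0.06 ]
bottle 0.74 [303. 203.] [0.627 0.175 0.06 ]
eye_loupe 0.84 [405. 375.] [ 0.545 -0.234  0.02 ]
steel_block 0.82 [324. 404.] [ 0.425 -0.204  0.01 ]
index_base 0.93 [334. 311.] [ 0.532 -0.075  0.02 ]
disc 0.58 [350. 300.] [ 0.558 -0.083  0.038]
top {'camera_matrix': array([[451.669,   0.   , 322.698],
       [  0.   , 451.669, 245.188],
       [  0.   ,   0.   ,   1.   ]]), 'or
[... 250 characters left out ...]

bar_tip 0.72 [358. 290.] [ 0.45  -0.044  0.037]
slot_mouth 0.9 [368. 238.] [ 0.557 -0.065  0.038]
slot_mouth 0.53 [358. 294.] [ 0.442 -0.043  0.038]
specimen 0.48 [377. 236.] [ 0.559 -0.083  0.048]
bottle 0.79 [302. 232.] [0.566 0.072 0.06 ]
bottle 0.63 [258. 212.] [0.609 0.161 0.06 ]
bottle 0.63 [292. 273.] [0.482 0.091 0.06 ]
eye_loupe 0.65 [448. 246.] [ 0.543 -0.236  0.02 ]
steel_block 0.93 [433. 305.] [ 0.42  -0.202  0.01 ]
steel_block 0.57 [369. 249.] [ 0.538 -0.071  0.01 ]
index_base 0.78 [371. 250.] [ 0.534 -0.073  0.02 ]
disc 0.98 [367. 238.] [ 0.557 -0.063  0.038]
1.1 [ 0.171 -0.653  0.237] [[ 0.967  0.254  0.   ]
 [ 0.254 -0.967 -0.   ]
 [ 0.     0.    -1.   ]] 0.08717795493938627
```

View pics/top0.png

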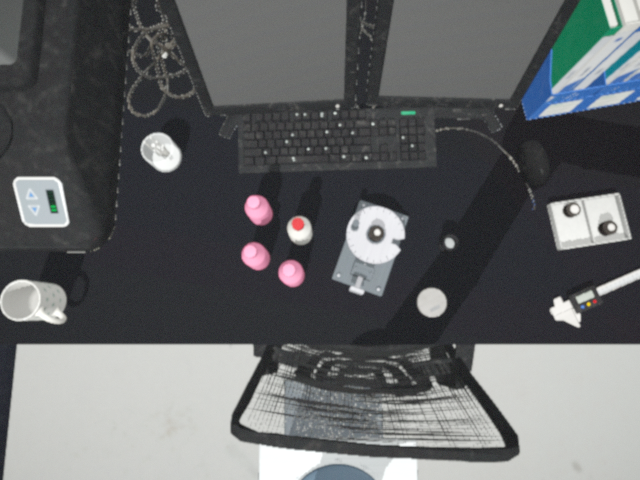

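View pics/scene0.png

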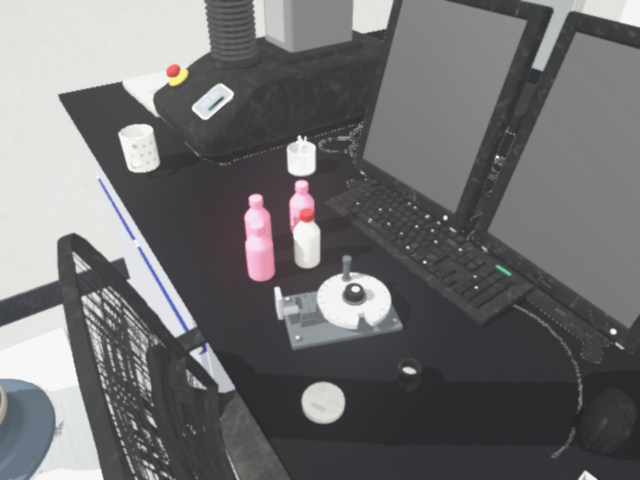

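```bash
python3 - <<'E'
import cv2,numpy as np
a=cv2.imread('pics/top0.png')[190:310,320:420]; b=cv2.imread('pics/scene0.png')[240:360,260:410]
a=cv2.resize(a,None,fx=5,fy=5,interpolation=2)
cv2.imwrite('pics/c1.png',a); cv2.imwrite('pics/c2.png',cv2.resize(b,None,fx=5,fy=5,interpolation=2))
E
```

```text
(no output)
```

View pics/c1.png

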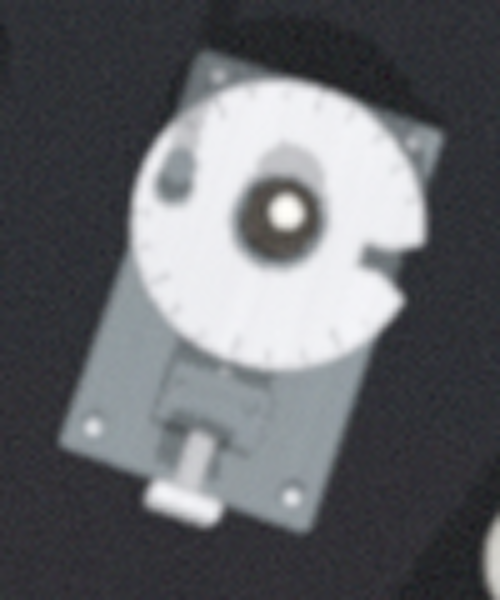

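View pics/c2.png

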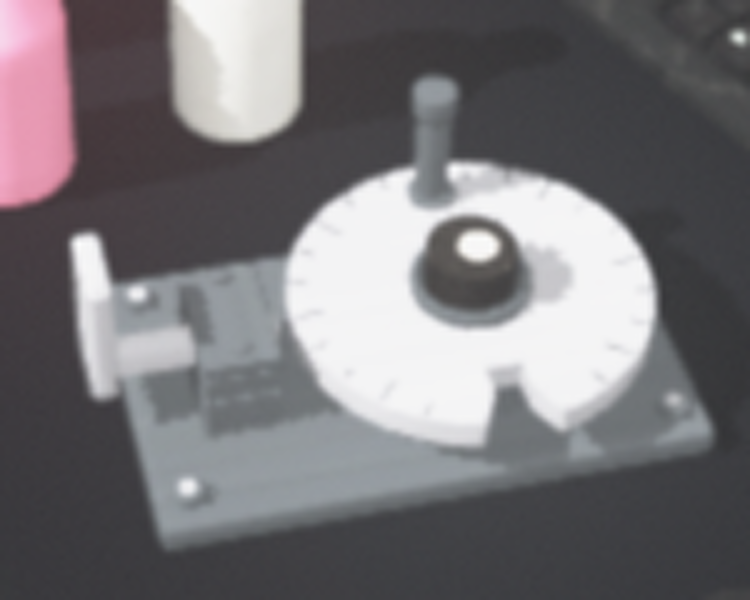

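```bash
python3 - <<'E'
from h import *
np.set_printoptions(precision=4,suppress=True)
t=lambda x,y,z:at('top',((x+.5)/5-.5+320,(y+.5)/5-.5+190),z)
s=lambda x,y,z:at('scene',((x+.5)/5-.5+260,(y+.5)/5-.5+240),z)
print('center',t(278,224,.038)[:2], s(471,300,.038)[:2])
c=[t(60,445,.012),t(308,533,.012),t(443,130,.012),t(203,52,.012)]
for p in c: print(p[:2])
f=(c[3]-c[0]+c[2]-c[1])[:2]; g=(c[0]-c[1]+c[3]-c[2])[:2]
print('yaw',np.arctan2(f[1],f[0]),np.arctan2(g[1],g[0])-np.pi/2, 'dims',np.linalg.norm(f)/2,np.linalg.norm(g)/2)
y=np.arctan2(f[1],f[0]);fx=f/np.linalg.norm(f); cc=np.mean(c,0)[:2]; print('center from plate',cc+fx*.0235)
print('scene corners',s(165,545,.012)[:2],s(712,440,.012)[:2])
st=s(435,88,.085);print('stud scene',st[:2],'top',t(180,163,.085)[:2],'tab top',t(187,500,.076)[:2],s(86,238,.076)[:2])
print('slot',t(415,272,.038)[:2],s(530,430,.038)[:2])
for q,p,z in(('bottle',(302,232),.06),):print(q,at('top',p,z))
E
```

```text
center [ 0.5648 -0.0807] [ 0.5634 -0.0849]
[0.4749 0.0102]
[ 0.4379 -0.0937]
[ 0.6106 -0.1553]
[ 0.6454 -0.0524]
yaw -0.3470326007864872 -0.33434893680828925 dims 0.18249937196587138 0.10943959233125813
center from plate [ 0.5643 -0.0808]
scene corners [ 0.4376 -0.0986] [ 0.6072 -0.1578]
stud scene [ 0.5825 -0.0354] top [ 0.581  -0.0371] tab top [ 0.448  -0.0389] [ 0.4541 -0.0264]
slot [ 0.5445 -0.1371] [ 0.545  -0.1403]
bottle [0.5661 0.0707 0.06  ]
```

```bash
python3 -m inch '[26.2,-25.5,0,0,0,0,0, 26.2,-25.5,0,0,0,0,0, 26.2,-25.5,0,0,0,0,0, 26.2,-25.5,0,0,0,0,0, 26.2,-25.5,0,0,0,0,0, 26.2,-25.5,0,0,0,0,0, 26.2,-25.5,0,0,0,0,0, 26.2,-25.5,0,0,0,0,0, 26.2,-25.5,0,0,0,0,0, 26.2,-25.5,0,0,0,0,0, 26.2,-25.5,0,0,0,0,0, 26.2,-25.5,0,0,0,0,0, 26.2,-25.5,0,0,0,0,0, 26.2,-25.5,0,0,0,0,0, 26.2,-25.5,0,0,0,0,0, 26.2,-25.5,0,0,0,0,0, 26.2,-25.5,0,0,0,0,0, 26.2,-25.5,0,0,0,0,0, 26.2,-25.5,0,0,0,0,0, 26.2,-25.5,0,0,0,0,0]'
python3 -m inch '[0,0,0,0,0,-6.8,0, 0,0,0,0,0,-6.8,0, 0,0,0,0,0,-6.8,0, 0,0,0,0,0,-6.8,0, 0,0,0,0,0,-6.8,0, 0,0,0,0,0,-6.8,0, 0,0,0,0,0,-6.8,0, 0,0,0,0,0,-6.8,0, 0,0,0,0,0,0,0, 0,0,0,0,0,0,0]'
python3 - <<'E'
from h import *
s=ctrl.sense();R=np.array(s['orientation']);p=np.array(s['ee_pos']);print(s['t'],p.round(4),R.round(3).tolist(),np.round(s['joints'],2))
print((1000*R.T@(np.array([.548,-.026,.076])-p)).round(1))
E
```

```text
t: 2.77
ee_pos: [0.5495, -0.025, 0.2368]
orientation: [[0.967, 0.254, 0.001], [0.254, -0.967, -0.0], [0.001, 0.001, -1.0]]
wrist_force: [0.4, -1.1, -0.4]
gripper_width: 0.0005
grasp_force: 0.0
t: 3.6
ee_pos: [0.5488, -0.0267, 0.2366]
orientation: [[0.36, 0.933, 0.0], [0.933, -0.36, 0.0], [0.0, 0.0, -1.0]]
wrist_force: [-0.5, -1.0, -0.8]
gripper_width: 0.0004
grasp_force: 0.0
3.6 [ 0.5488 -0.0267  0.2366] [[0.36, 0.933, 0.0], [0.933, -0.36, 0.0], [0.0, 0.0, -1.0]] [ 0.47  0.33 -0.62  1.81  0.21  1.07 -0.59]
[  0.4  -1.  160.6]
```

```bash
python3 -m inch '[0,0,30,0,0,0,0, 0,0,30,0,0,0,0, 0,0,30,0,0,0,0, 0,0,30,0,0,0,0, 0,0,20,0,0,0,0, 0,0,15,0,0,0,0, 0,0,5,0,0,0,0, 0,0,0,0,0,0,0]'
python3 - <<'E'
from h import *
im=snap('scene','s1.png'); cv2.imwrite('pics/s1c.png',cv2.resize(im[180:360,240:440,::-1],None,fx=3,fy=3))
E
```

```text
t: 4.27
ee_pos: [0.548, -0.0265, 0.0755]
orientation: [[0.358, 0.934, -0.002], [0.934, -0.358, -0.0], [-0.001, -0.002, -1.0]]
wrist_force: [0.5, 0.1, 0.8]
gripper_width: 0.0006
grasp_force: 0.0
```

View pics/s1c.png

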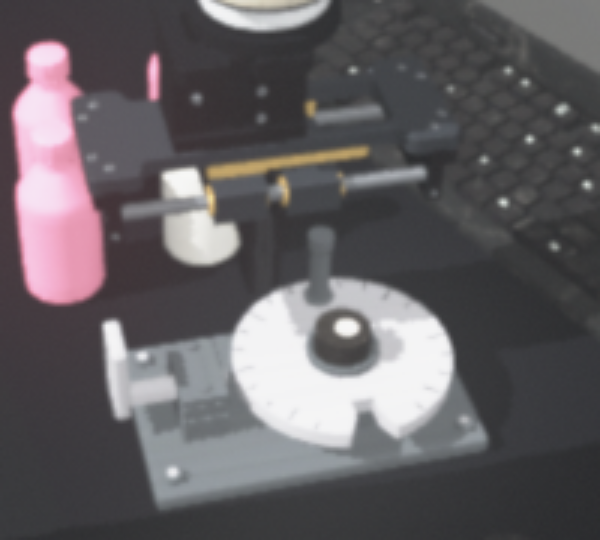

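```bash
python3 -m inch '[0,4,0,0,0,0,0, 0,4,0,0,0,0,0, 0,3,0,0,0,0,0, 0,2,0,0,0,0,0, 0,0,0,0,0,0,0, 0,0,0,0,0,0,0]'
python3 -m inch '[2.05,4.93,0,0,0,6,0, 2.05,4.93,0,0,0,6,0, 2.05,4.93,0,0,0,6,0, 2.05,4.93,0,0,0,6,0, 2.05,4.93,0,0,0,6,0, 2.05,4.93,0,0,0,6,0, 2.05,4.93,0,0,0,6,0, 2.05,4.93,0,0,0,6,0, 2.05,4.93,0,0,0,6,0, 2.05,4.93,0,0,0,6,0, 0,0,0,0,0,0,0, 0,0,0,0,0,0,0]'
python3 - <<'E'
from h import *
im=snap('scene','s2.png'); cv2.imwrite('pics/s2c.png',cv2.resize(im[220:360,250:420,::-1],None,fx=4,fy=4,interpolation=2))
s=ctrl.sense();R=np.array(s['orientation']);p=np.array(s['ee_pos']);print(s['t'],(1000*R.T@(np.array([.5642,-.0815,.076])-p)).round(1),np.degrees(np.arctan2(R[1,0],R[0,0])))
E
```

```text
t: 4.82
ee_pos: [0.5611, -0.0313, 0.0768]
orientation: [[0.357, 0.934, 0.0], [0.934, -0.357, -0.0], [0.0, 0.0, -1.0]]
wrist_force: [-0.9, -0.1, 0.0]
gripper_width: 0.0006
grasp_force: 0.0
t: 5.82
ee_pos: [0.6069, -0.0528, 0.0765]
orientation: [[0.987, 0.161, -0.0], [0.161, -0.987, -0.0], [-0.0, 0.0, -1.0]]
wrist_force: [-0.5, 0.4, -0.4]
gripper_width: 0.0003
grasp_force: 0.0
5.8667 [-46.8  21.5   0.5] 9.273602480496352
```

View pics/s2c.png

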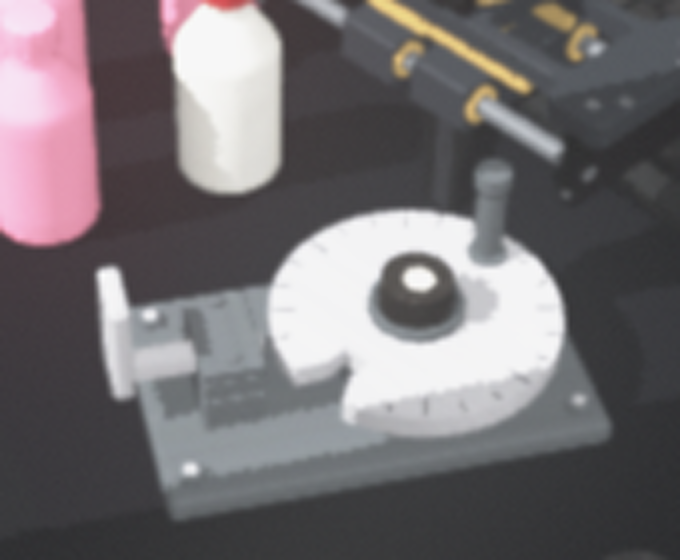

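```bash
python3 - <<'E'
from h import *
C=np.array([.5638,-.083])
s=lambda x,y,z:at('scene',((x+.5)/4-.5+250,(y+.5)/4-.5+220),z)
for n,P,o in (('stud',s(495,172,.085),0),('slot',(s(293,378,.038)+s(345,408,.038))/2,np.pi),('slotroot',s(350,362,.038),np.pi)):
    v=P[:2]-C; print(n,P[:2].round(4),np.linalg.norm(v).round(4), 'q',(np.arctan2(v[1],v[0])+o+.343+np.pi)%(2*np.pi)-np.pi)
print('ctr',s(416,322,.038))
E
```

```text
stud [ 0.6112 -0.0706] 0.049 q 0.5993077896027321
slot [ 0.5071 -0.0963] 0.0582 q 0.5742907788705356
slotroot [ 0.527  -0.0894] 0.0374 q 0.5146471615935089
ctr [ 0.56245589 -0.08571008  0.038     ]
```

```bash
python3 -m inch '[2.05,4.93,0,0,0,6,0, 2.05,4.93,0,0,0,6,0, 2.05,4.93,0,0,0,6,0, 2.05,4.93,0,0,0,6,0, 1.1,2.45,0,0,0,3,0, 0,0,0,0,0,0,0, 0,0,0,0,0,0,0]'
python3 - <<'E'
from h import *
im=snap('scene','s3.png'); cv2.imwrite('pics/s3c.png',cv2.resize(im[230:350,260:410,::-1],None,fx=5,fy=5,interpolation=2))
s=ctrl.sense();R=np.array(s['orientation']);p=np.array(s['ee_pos']);print(s['t'],(1000*R.T@(np.array([.5642,-.0815,.076])-p)).round(1),np.degrees(np.arctan2(R[1,0],R[0,0])))
E
```

```text
t: 6.45
ee_pos: [0.6155, -0.075, 0.0766]
orientation: [[0.953, -0.304, 0.0], [-0.304, -0.953, -0.0], [0.0, 0.0, -1.0]]
wrist_force: [-0.8, -0.1, 0.2]
gripper_width: 0.0005
grasp_force: 0.0
6.5 [-47.   21.8   0.6] -17.730222899771647
```

View pics/s3c.png

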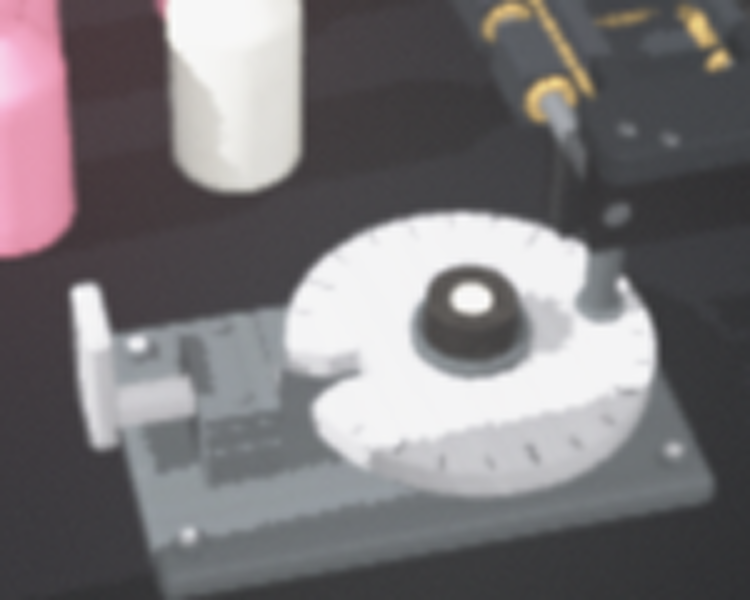

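```bash
python3 - <<'E'
from h import *
def cr(P): u=proj('scene',P); return (((u-[260,230])+.5)*5-.5).round(0)
for C in ([.5642,-.0815],[.5638,-.083]):
  C=np.array(C)
  a0=-.343
  print('rim l/r',min(cr([*(C+.06*np.array([np.cos(t),np.sin(t)])),.038])[0] for t in np.linspace(0,6.28,200)),max(cr([*(C+.06*np.array([np.cos(t),np.sin(t)])),.038])[0] for t in np.linspace(0,6.28,200)),'tab',cr([*(C-.124*np.array([np.cos(a0),np.sin(a0)])),.076]))
  for q in (0,.05,.1,.15,.2):
    e=np.array([np.cos(a0+q),np.sin(a0+q)]);n=np.array([-e[1],e[0]])
    print(q,'stud base',cr([*(C+.046*e),.038]),'mouth',[cr([*(C-.0585*e+k*.013*n),.038]) for k in(1,-1)],'root',[cr([*(C-.036*e+k*.0065*n),.038]) for k in(1,-1)])
E
```

```text
rim l/r 284.0 651.0 tab [ 89. 321.]
0 stud base [600. 320.] mouth [array([284., 345.]), array([303., 401.])] root [array([356., 347.]), array([366., 375.])]
0.05 stud base [597. 315.] mouth [array([285., 351.]), array([308., 407.])] root [array([356., 351.]), array([368., 379.])]
0.1 stud base [595. 311.] mouth [array([286., 358.]), array([312., 413.])] root [array([357., 355.]), array([371., 382.])]
0.15 stud base [592. 306.] mouth [array([287., 364.]), array([318., 419.])] root [array([358., 359.]), array([374., 386.])]
0.2 stud base [588. 302.] mouth [array([289., 371.]), array([323., 424.])] root [array([360., 363.]), array([378., 389.])]
rim l/r 286.0 653.0 tab [ 90. 325.]
0 stud base [602. 323.] mouth [array([286., 348.]), array([305., 404.])] root [array([357., 351.]), array([368., 378.])]
0.05 stud base [599. 318.] mouth [array([286., 355.]), array([309., 410.])] root [array([358., 354.]), array([370., 382.])]
0.1 stud base [596. 314.] mouth [array([287., 361.]), array([314., 416.])] root [array([359., 358.]), array([373., 386.])]
0.15 stud base [593. 309.] mouth [array([288., 368.]), array([319., 422.])] root [array([360., 362.]), array([376., 389.])]
0.2 stud base [590. 305.] mouth [array([290., 374.]), array([325., 428.])] root [array([361., 366.]), array([379., 393.])]
```

```bash
python3 - <<'E'
from h import *
im=cv2.cvtColor(cv2.imread('pics/s3.png'),cv2.COLOR_BGR2GRAY).astype(np.float32)
a0=-.343
for C in ([.5642,-.0815],[.5638,-.083]):
  C=np.array(C)
  for r in (.038,.041,.044,.047,.05):
    q=np.arange(-.5,.7,.02)
    u=np.array([proj('scene',[*(C-r*np.array([np.cos(a0+x),np.sin(a0+x)])),.038]) for x in q]).astype(np.float32)
    v=cv2.remap(im,u[None,:,0],u[None,:,1],1)[0]
    w=v<170; i=np.where(w)[0]; print(r,'dark q',q[i].min().round(2),q[i].max().round(2),'exp halfwidth',round(.0065/r,3), v[::3].astype(int))
E
```

```text
Traceback (most recent call last):
ValueError: zero-size array to reduction operation minimum which has no identity
```

```bash
python3 - <<'E'
from h import *
im=cv2.cvtColor(cv2.imread('pics/s3.png'),cv2.COLOR_BGR2GRAY).astype(np.float32)
a0=-.343
q=np.arange(-.4,.6,.04); print(q.round(2))
for C in ([.5642,-.0815],[.5638,-.083]):
  C=np.array(C)
  for r in (.038,.041,.044,.047,.05):
    u=np.array([proj('scene',[*(C-r*np.array([np.cos(a0+x),np.sin(a0+x)])),.038]) for x in q]).astype(np.float32)
    print(r,cv2.remap(im,np.ascontiguousarray(u[None,:,0]),np.ascontiguousarray(u[None,:,1]),1)[0].astype(int))
E
```

```text
[-0.4  -0.36 -0.32 -0.28 -0.24 -0.2  -0.16 -0.12 -0.08 -0.04 -0.    0.04
  0.08  0.12  0.16  0.2   0.24  0.28  0.32  0.36  0.4   0.44  0.48  0.52
  0.56]
0.038 [243 244 244 244 243 240 229 214 202 198 198 194 190 189 216 233 241 243
 244 243 244 243 243 243 243]
0.041 [244 244 244 244 243 242 234 220 202 194 188 180 162 165 193 228 241 244
 244 244 244 244 244 243 244]
0.044 [244 244 244 244 244 243 239 227 207 193 186 176 161 155 195 231 242 242
 243 243 243 243 244 243 244]
0.047 [245 245 244 244 244 243 240 230 217 208 204 189 161 146 170 223 239 242
 243 243 243 243 243 243 243]
0.05 [244 244 244 244 243 243 238 229 221 217 213 196 154 128 144 199 237 243
 243 243 243 243 243 241 239]
0.038 [243 243 243 243 240 230 216 204 199 200 195 190 189 214 233 241 243 244
 244 244 243 243 243 243 243]
0.041 [244 244 244 244 242 234 220 203 194 188 181 163 164 189 227 241 244 244
 244 244 244 244 244 244 243]
0.044 [244 244 244 244 243 239 228 208 194 187 178 162 155 190 228 242 242 243
 243 243 243 243 243 244 244]
0.047 [245 244 244 244 243 241 233 218 207 203 191 166 145 160 214 237 242 243
 243 243 243 243 243 243 243]
0.05 [244 244 244 244 243 240 232 223 218 216 203 163 133 137 184 233 242 243
 243 243 243 243 241 238 237]
```

```bash
python3 -m inch '[0.75,1.65,0,0,0,2,0, 0.75,1.65,0,0,0,2,0, 0,0,0,0,0,0,0, 0,0,0,0,0,0,0, 0,-10,0,0,0,0,0, 0,-10,0,0,0,0,0, 0,-10,-10,0,0,0,0, 0,0,-30,0,0,0,0, 0,0,-30,0,0,0,0, 0,0,0,0,0,0,0]'
python3 - <<'E'
from h import *
snap('scene','s4.png');snap('top','t4.png')
im=cv2.cvtColor(cv2.imread('pics/s4.png'),cv2.COLOR_BGR2GRAY).astype(np.float32)
a0=-.343
q=np.arange(-.4,.4,.04); print(q.round(2))
C=np.array([.564,-.0823])
for r in (.041,.044,.047,.05):
    u=np.array([proj('scene',[*(C-r*np.array([np.cos(a0+x),np.sin(a0+x)])),.038]) for x in q]).astype(np.float32)
    print(r,cv2.remap(im,np.ascontiguousarray(u[None,:,0]),np.ascontiguousarray(u[None,:,1]),1)[0].astype(int))
a=cv2.resize(cv2.imread('pics/s4.png')[230:350,260:410],None,fx=5,fy=5,interpolation=2)
cv2.imwrite('pics/s4c.png',a)
s=ctrl.sense();R=np.array(s['orientation']);p=np.array(s['ee_pos']);print(s['t'],p,np.arctan2(R[1,0],R[0,0]))
F=np.array([np.cos(a0),np.sin(a0)])
print('to tab start', (1000*R.T@(np.array([*(C-.143*F),.072])-p)).round(1))
E
```

```text
t: 7.33
ee_pos: [0.6319, -0.0492, 0.1536]
orientation: [[0.929, -0.371, 0.012], [-0.371, -0.929, -0.0], [0.012, -0.005, -1.0]]
wrist_force: [0.9, -0.5, 0.3]
gripper_width: 0.0006
grasp_force: 0.0
[-0.4  -0.36 -0.32 -0.28 -0.24 -0.2  -0.16 -0.12 -0.08 -0.04 -0.    0.04
  0.08  0.12  0.16  0.2   0.24  0.28  0.32  0.36]
0.041 [244 244 244 241 232 218 202 196 192 184 168 173 199 230 241 244 244 244
 244 244]
0.044 [244 244 244 243 238 227 209 198 191 182 166 169 202 237 243 244 243 243
 243 243]
0.047 [244 244 244 243 240 233 219 212 208 197 173 149 182 225 240 242 243 243
 243 243]
0.05 [244 244 243 242 238 230 222 220 216 197 162 135 149 206 238 242 243 243
 243 243]
7.4333 [ 0.62878507 -0.04969386  0.14895101] -0.3803005141741977
to tab start [-191.3   59.8   76.1]
```

View pics/s4c.png

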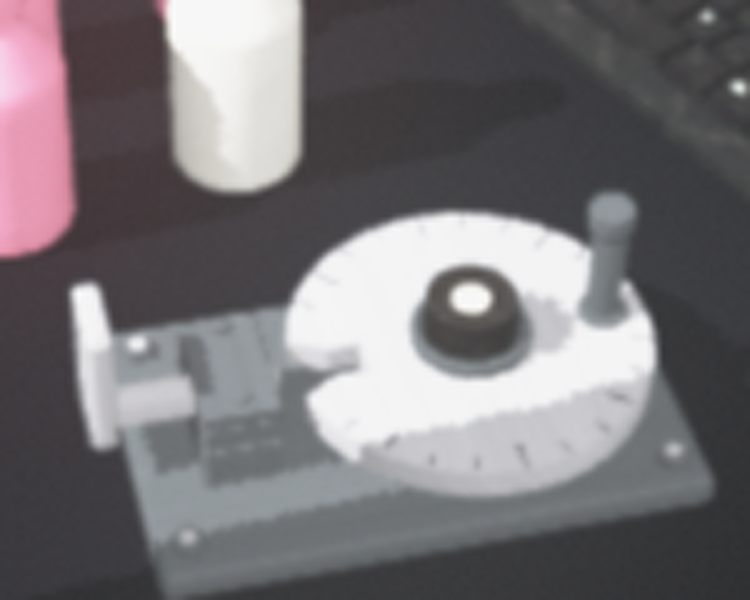

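```bash
python3 - <<'E'
from h import *
a0=-.343
for C in ([.5642,-.0815],[.5638,-.083]):
  C=np.array(C)
  for p,z in(((612,206),.085),((602,310),.038)):
    P=at('scene',((p[0]+.5)/5-.5+260,(p[1]+.5)/5-.5+230),z)[:2]-C; print(np.linalg.norm(P).round(4),np.arctan2(P[1],P[0])-a0)
im=cv2.cvtColor(cv2.imread('pics/t4.png'),cv2.COLOR_BGR2GRAY).astype(np.float32)
q=np.arange(-.4,.4,.04); print(q.round(2))
C=np.array([.5648,-.0807])
for r in (.041,.044,.047,.05,.055):
    u=np.array([proj('top',[*(C-r*np.array([np.cos(a0+x),np.sin(a0+x)])),.038]) for x in q]).astype(np.float32)
    print(r,cv2.remap(im,np.ascontiguousarray(u[None,:,0]),np.ascontiguousarray(u[None,:,1]),1)[0].astype(int))
cv2.imwrite('pics/t4c.png',cv2.resize(cv2.imread('pics/t4.png')[190:310,320:420],None,fx=5,fy=5,interpolation=2))
E
```

```text
0.0477 0.07784835404695284
0.0485 0.08995080446778586
0.0477 0.11037495025928523
0.0485 0.12195128236467564
[-0.4  -0.36 -0.32 -0.28 -0.24 -0.2  -0.16 -0.12 -0.08 -0.04 -0.    0.04
  0.08  0.12  0.16  0.2   0.24  0.28  0.32  0.36]
0.041 [242 242 242 242 239 230 207 170 141 127 124 118 115 109  99  97  95  95
  97  97]
0.044 [242 242 242 242 242 235 215 178 135 119 116 115 118 124 114 103  96  94
  95  97]
0.047 [242 242 242 242 241 237 220 181 140 118 115 115 126 142 143 125 104  95
  94  97]
0.05 [242 242 241 240 239 233 212 167 128 117 117 117 122 138 154 143 118  99
  96  96]
0.055 [241 241 241 241 236 218 170 129 117 115 113 116 117 118 129 141 119  99
  95  96]
```

View pics/t4c.png

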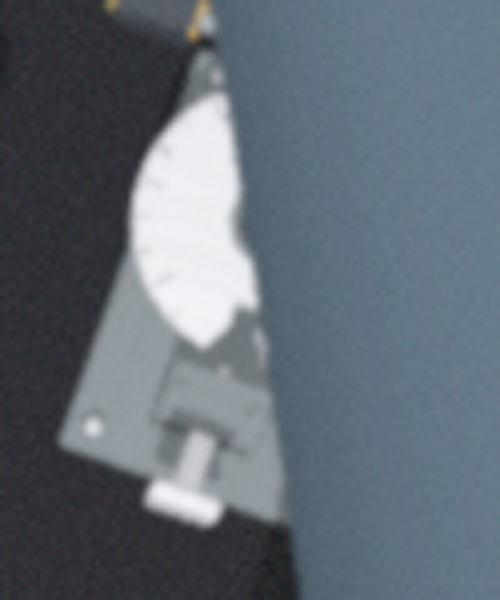

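```bash
python3 -m inch '[-24,7.5,0,0,0,0,0, -24,7.5,0,0,0,0,0, -24,7.5,0,0,0,0,0, -24,7.5,0,0,0,0,0, -24,7.5,0,0,0,0,0, -24,7.5,0,0,0,0,0, -24,7.5,0,0,0,0,0, -23,7.5,0,0,0,-2.1,0, 0,0,0,0,0,0,0, 0,0,0,0,0,0,0]'
python3 - <<'E'
from h import *
np.set_printoptions(suppress=True)
a0=-.343;C=np.array([.564,-.0820])
s=ctrl.sense();R=np.array(s['orientation']);p=np.array(s['ee_pos']);print(s['t'],p.round(4),np.arctan2(R[1,0],R[0,0]))
F=np.array([np.cos(a0),np.sin(a0)])
for d in (.146,.143):print('to tab start', (1000*R.T@(np.array([*(C-d*F),.068])-p)).round(1),np.linalg.norm(C-d*F))
E
```

```text
t: 8.27
ee_pos: [0.4263, -0.0351, 0.1462]
orientation: [[0.941, -0.338, -0.001], [-0.338, -0.941, -0.0], [-0.001, 0.001, -1.0]]
wrist_force: [0.9, -0.6, 0.9]
gripper_width: 0.0007
grasp_force: 0.0
8.2667 [ 0.4263 -0.0351  0.1462] -0.34459074454303446
to tab start [-0.5 -2.1 78.2] 0.42777141463749907
to tab start [ 2.5 -2.1 78.2] 0.4306666129058174
```

```bash
python3 -m inch '[0,-2,20,0,0,0,0, 0,0,20,0,0,0,0, 0,0,20,0,0,0,0, 0,0,13,0,0,0,0, 0,0,5,0,0,0,0, 0,0,0,0,0,0,0, 0,0,0,0,0,0,0]'
python3 - <<'E'
from h import *
a0=-.343;C=np.array([.564,-.0820]);s=ctrl.sense();R=np.array(s['orientation']);p=np.array(s['ee_pos']);F=np.array([np.cos(a0),np.sin(a0),0])
print(p,(p-[*C,0])@F, R.round(3).tolist(),s['wrist_force'])
E
```

```text
t: 8.85
ee_pos: [0.4291, -0.0333, 0.0686]
orientation: [[0.941, -0.338, 0.0], [-0.338, -0.941, 0.0], [0.0, -0.0, -1.0]]
wrist_force: [-0.8, 0.1, 0.4]
gripper_width: 0.0009
grasp_force: 0.0
[ 0.42908203 -0.03334025  0.06858736] -0.14342394019627372 [[0.941, -0.338, 0.0], [-0.338, -0.941, 0.0], [0.0, -0.0, -1.0]] [-0.7891158   0.05598001  0.38407326]
```

```bash
python3 -m inch '[2,0,0,0,0,0,0, 2,0,0,0,0,0,0, 2,0,0,0,0,0,0, 2,0,0,0,0,0,0, 0,0,0,0,0,0,0]'; python3 -m inch '[2,0,0,0,0,0,0, 2,0,0,0,0,0,0, 2,0,0,0,0,0,0, 0,0,0,0,0,0,0]';python3 -m inch '[2,0,0,0,0,0,0, 2,0,0,0,0,0,0, 2,0,0,0,0,0,0, 0,0,0,0,0,0,0]'
```

```text
t: 9.27
ee_pos: [0.4362, -0.0363, 0.0689]
orientation: [[0.941, -0.339, 0.001], [-0.339, -0.941, -0.0], [0.001, -0.0, -1.0]]
wrist_force: [0.3, 0.8, 0.4]
gripper_width: 0.0005
grasp_force: 0.2
t: 9.6
ee_pos: [0.4417, -0.0384, 0.0685]
orientation: [[0.941, -0.339, 0.0], [-0.339, -0.941, -0.0], [0.0, 0.0, -1.0]]
wrist_force: [-2.0, 0.1, 1.0]
gripper_width: 0.0004
grasp_force: 0.6
t: 9.93
ee_pos: [0.4475, -0.0406, 0.0685]
orientation: [[0.941, -0.339, 0.0], [-0.339, -0.941, -0.0], [0.0, 0.0, -1.0]]
wrist_force: [0.1, 0.2, 0.1]
gripper_width: 0.0006
grasp_force: 0.5
```

```bash
python3 -m inch '[2,0,0,0,0,0,0, 2,0,0,0,0,0,0, 2,0,0,0,0,0,0, 0,0,0,0,0,0,0]';python3 -m inch '[1.5,0,0,0,0,0,0, 1.5,0,0,0,0,0,0, 0,0,0,0,0,0,0]'
python3 - <<'E'
from h import *
a0=-.343;C=np.array([.564,-.0820]);s=ctrl.sense();p=np.array(s['ee_pos']);F=np.array([np.cos(a0),np.sin(a0),0])
print((p-[*C,0])@F,s['wrist_force']@F)
E
```

```text
t: 10.27
ee_pos: [0.4531, -0.0426, 0.0685]
orientation: [[0.941, -0.339, 0.0], [-0.339, -0.941, -0.0], [0.0, 0.0, -1.0]]
wrist_force: [-1.6, 0.5, -1.0]
gripper_width: 0.0003
grasp_force: 0.5
t: 10.52
ee_pos: [0.4558, -0.0435, 0.0685]
orientation: [[0.941, -0.339, 0.0], [-0.339, -0.941, -0.0], [0.0, 0.0, -1.0]]
wrist_force: [-1.1, 0.8, -0.7]
gripper_width: 0.0005
grasp_force: 0.6
-0.11481621198816791 -1.3619543762235966
```

```bash
python3 -m inch '[1,0,0,0,0,0,0, 1,0,0,0,0,0,0, 0,0,0,0,0,0,0]' | head -4;python3 -m inch '[1,0,0,0,0,0,0, 1,0,0,0,0,0,0, 0,0,0,0,0,0,0]'|head -4
python3 - <<'E'
from h import *
a0=-.343;C=np.array([.564,-.0820]);s=ctrl.sense();p=np.array(s['ee_pos']);F=np.array([np.cos(a0),np.sin(a0),0])
print((p-[*C,0])@F,s['wrist_force']@F)
E
```

```text
t: 10.77
ee_pos: [0.4576, -0.0442, 0.0685]
orientation: [[0.941, -0.339, 0.0], [-0.339, -0.941, -0.0], [0.0, 0.0, -1.0]]
wrist_force: [-1.7, 0.2, -0.7]
t: 11.02
ee_pos: [0.4586, -0.0445, 0.0685]
orientation: [[0.941, -0.338, -0.002], [-0.338, -0.941, 0.0], [-0.002, 0.001, -1.0]]
wrist_force: [-4.5, 0.4, 1.0]
-0.11187247413371433 -4.359713415130026
```

```bash
for i in 1 2; do python3 -m inch '[1,0,0,0,0,0,0, 1,0,0,0,0,0,0, 0,0,0,0,0,0,0, 0,0,0,0,0,0,0]' | sed -n '2p;4p';done
```

```text
ee_pos: [0.4586, -0.0446, 0.0683]
wrist_force: [-7.6, 3.7, 6.2]
ee_pos: [0.4587, -0.0446, 0.068]
wrist_force: [-12.5, 5.1, 9.2]
```

```bash
python3 -m inch '[-6,0,0,0,0,0,0, -10,0,0,0,0,0,0, 0,0,-25,0,0,0,0, 0,0,-35,0,0,0,0, 0,0,-35,0,0,0,0, 0,0,-35,0,0,0,0, 0,30,0,0,0,0,0, 0,0,0,0,0,0,0]'
python3 - <<'E'
from h import *
im=snap('scene','s5.png'); cv2.imwrite('pics/s5c.png',cv2.resize(im[200:440,240:440,::-1],None,fx=2.5,fy=2.5,interpolation=2))
snap('top','t5.png')
for q,z in (('bottle',.06),('eye_loupe',.02),('steel_block',.01)):
    for b in ctrl.boxes_of('scene',q)[:1]: print(q,np.round(b['score'],2),np.round(b['position']),at('scene',b['position'],z))
E
```

```text
t: 12.35
ee_pos: [0.4387, -0.0731, 0.2012]
orientation: [[0.939, -0.343, 0.007], [-0.343, -0.939, -0.004], [0.008, 0.001, -1.0]]
wrist_force: [-0.5, -1.3, -1.6]
gripper_width: 0.0004
grasp_force: 0.0
bottle 0.84 [308. 258.] [0.54343794 0.0217054  0.06      ]
eye_loupe 0.74 [403. 375.] [ 0.54326222 -0.23301186  0.02      ]
steel_block 0.61 [320. 407.] [ 0.41707623 -0.20516807  0.01      ]
```

View pics/s5c.png

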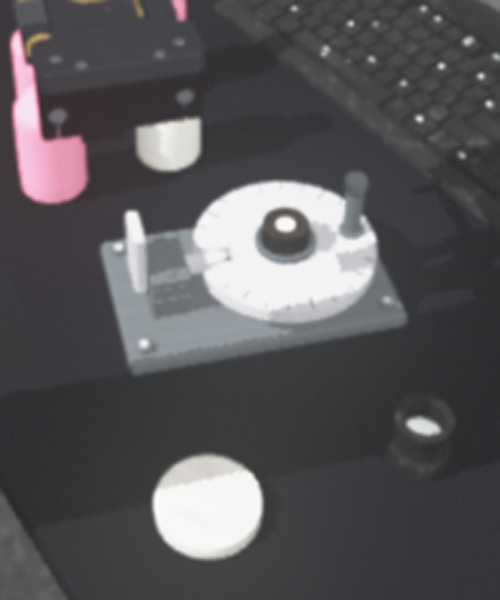

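The picture shows the bar in the slot at about (215,258) and the tab against the guide at (140,260). The specimen is seated at (285,225). The bottle, loupe and block are where they were, though the gripper hides the top of the bottle.

```bash
python3 -c "
from station import ctrl
print(ctrl.sign_off())"
```

```text
the job is handed in; nothing more can be done
None
```

I locked the stage and handed the job in: the disc is turned clockwise into line, the bar is pushed against its stop, and the specimen, bottle, loupe and steel block look undisturbed in the last picture.

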